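# Snap a caul into the drilling cradle

### The arm

A 6-joint arm with a two-finger parallel gripper is mounted at the origin on a cart in front of the work surface, level with it; the furniture and walls round the work are solid. World frame = base frame: x ahead of the robot, y to its left, z up, the work surface at z = 0. Lengths are in m, angles in rad, forces in N, time in s.
With the tool pointing down it reaches from about 0.275 to 0.85 m from the base axis. Payload 5.2 kg.
Tool frame: the origin (TCP) lies midway between the tips of the shut fingers; the grasp point (between the pads) lies 19 mm behind it; z points along the fingers, y is the line along which they close (so a half turn about z gives the same grasp; the last joint's range is limited). The gripper opens to 85 mm and grips with 20 to 120 N. Pads are 22 mm wide; open, the fingers measure 114 mm over their backs; the gripper's body (76 mm by 85 mm) begins 54 mm behind the grasp point. The pads swing forward as they close: fully open they stand 13 mm farther back than shut.
Start: joints at [0.904, 0.259, 1.535, -0, 1.348, -0.203], TCP at [0.246, 0.492, 0.231] pointing down, gripper open.
Joint ranges: [-3.14, 3.14], [-0.91, 2.08], [0.19, 2.58], [-1.22, 4.36], [0.22, 2.71], [-3.12, 3.12]. Speed limits (rad/s): [2.57, 2.57, 3.14, 3.14, 3.14, 3.14].

### API

Orientations are given as a unit quaternion [x, y, z, w].
In Python, from cell import * gives the robot as it stands.
- The arm moves only by the shell command python3 -m creep 'ROWS' [OPENING] [FORCE]. ROWS is a JSON object of lists of equal length, an entry for each row: "translation": the shift along the tool's x, y, z in units of 0.2 m (1.0 is 0.2 m), a list of three; "twist": the turn, a rotation vector about the tool's x, y, z in units of 0.5 rad (1.0 is 0.5 rad), a list of three. In form: {"translation": [[x, y, z], ...], "twist": [[ax, ay, az], ...]}. A call has exactly 5 rows; each row is the pose to reach, as a shift and turn from the pose commanded when the call began, along the tool's axes at that moment; what a row does not reach only later rows make up. A row lasts 1/10 s, in which the tool goes at most 50 mm and 8.59 degrees, less where a joint would pass 70% of its speed; a pose out of reach is approached as far as the arm can. A call with a number of a shift or a turn outside -1 to 1 is refused whole. A call with a gripper value outside its range is refused whole. OPENING is the opening, from 0 (shut) to 1 (fully open), set as the call begins (- or left out, the last holds). The fingers move at their own pace and stop on an object; FORCE is the grip in N (left out, the last holds). Time passes only in rows, so rows that repeat a pose let the fingers close, or fill a call up. It gives the time, the measured TCP pose, the force, the opening and the grip force at its end, in the units of the state.
- get_obs(): the state, without advancing time (a new reading comes with each control period).
- capture(name): name is "scene" or "top"; returns the picture (400x640x3 uint8, red, green, blue); there is no depth.
- camera_model(name): a dict with "fovy" (degrees; the focal length in pixels is half the picture's height over the tangent of half this angle, whatever the lens; pixels are square), "cx", "cy" (the principal point, pixels), "dist_coeffs" ([k1, k2, p1, p2, k3] as OpenCV has them; the pictures are not rectified), "origin" and "attitude" of the camera in the world. Camera axes: x right, y up, looking along -z (the intrinsics and any distortion apply to the point x, -y, -z); pixel columns grow to the right and rows downward; lengths in m; the calibration is good to about 2 mm. A picture is of the moment at which its call begins. camera_model takes no time and is no camera call.
- finish_job(): hands the job in; it is judged then, once.
The state is a dict: "t": time; "qpos": joint angles; "qvel": joint speeds; "joint_torque": joint torques, N m; "tcp_pos": TCP position; "tcp_rot": TCP orientation; "ft_force": force on the tool from outside, world axes, zero at the start; "ft_torque": the same for the moment, N m; "finger_gap": finger opening in m; "grasp_force": force on a finger pad.
Only numpy, scipy, OpenCV 4.12 (cv2) and the standard library are available. Lean on these libraries where they do the work, as an engineer would, in place of code of your own. Each camera call takes 0.05 s, during which the arm holds its last target. There are 200 camera calls.

### The job

Lay the longer, flatter of the two loose pale wooden bars (cauls) in the groove of the wooden cradle, centred so that it rests on both saddles, then swing both metal straps over it and press each one down by its sprung thumb button until its catch snaps and holds it fully shut. Press firmly but do not hammer or force anything, and leave the shorter, thicker bar and the other tools where they lie.

Things in the scene. Friction and masses are not known exactly. Their poses are not given: they have to be found in the camera images.
- cradle: wooden cradle screwed to the bench, base board 138 x 220 x 12 mm. Origin on the bench under the groove's middle; z up, y along the groove, x across it from catch side to hinge side (board spans x -75 to +63 mm). Two saddles at y = +68 (robot's right) and -68 mm (left), 28 mm long in y, each with a strap hinged at +x and a catch in a steel housing at -x (x -49 to -67 mm, 52 mm high)
- groove (a point): middle of the groove, at [0, 0, 0.035] in the cradle's frame, axes as the cradle's: where the caul's underside centre comes to lie. Groove 40 mm wide between saddle walls with tops at z = 46 mm in the cradle's frame; sprung cork beds carry the caul and sink about 4 mm under the shut straps. Between the saddles 108 mm are free down to the board
- strap_left (a joint): hinge angle of the left (cradle -y) strap (its bar, not the button): 0 = fully down with its catch snapped over it, about 1.57 = upright, about 1.8 = standing open, leaning back over its hinge
- strap_right (a joint): hinge angle of the right (cradle +y) strap (its bar, not the button): 0 = fully down with its catch snapped over it, about 1.57 = upright, about 1.8 = standing open, leaning back over its hinge
- button_top_left (a point): centre of the top of the sprung steel thumb button (20 mm across, stands 20 mm out of the strap's end) of the left strap, 112 mm from the hinge axis and 32 mm out from it. x to the hinge, z out of the top. Shut and unloaded it is at [-0.076, -0.068, 0.084] in the cradle's frame; the button sinks up to 18 mm when pressed. The catch snaps at some 8 to 15 N; till then the strap springs back up
- button_top_right (a point): centre of the top of the sprung steel thumb button (20 mm across, stands 20 mm out of the strap's end) of the right strap, 112 mm from the hinge axis and 32 mm out from it. x to the hinge, z out of the top. Shut and unloaded it is at [-0.076, 0.068, 0.084] in the cradle's frame; the button sinks up to 18 mm when pressed. The catch snaps at some 8 to 15 N; till then the strap springs back up
- hinge_left (a point): point on the hinge axis of the left strap, at [0.036, -0.068, 0.052] in the cradle's frame, axes as the cradle's. The strap is an aluminium bar 26 mm wide, 8 mm thick, 125 mm from hinge axis to end, its top face 12 mm out from the hinge axis, with a rubber foot and a catch lip on its underside
- hinge_right (a point): point on the hinge axis of the right strap, at [0.036, 0.068, 0.052] in the cradle's frame, axes as the cradle's. The strap is an aluminium bar 26 mm wide, 8 mm thick, 125 mm from hinge axis to end, its top face 12 mm out from the hinge axis, with a rubber foot and a catch lip on its underside
- caul_long: the longer caul to be clamped: plain pale wood bar 32 x 170 x 20 mm, origin at the centre of its underside, y along its length, z up; lies flat, either end may go either way
- caul_short: the shorter, thicker caul, 30 x 140 x 24 mm, plain pale wood, origin at the centre of its underside, y along its length; it does not fit under the straps and stays where it is
- bridge_blank: dark rosewood bar 36 x 180 x 10 mm, a bystander, origin at the centre of its underside

How it is judged:
By the outcome, as a careful person would: the job done as asked, in the order asked, and still so for the second after the job is handed in, with the robot touching nothing.
It also fails if it takes over 72 s, if anything falls off the work surface, if the arm or the gripper's body presses on something with over 40 N, if the wrist force passes 120 N, or if a joint passes its speed limit or range.

## Working session

There is one attempt and no reset: what is moved stays moved. The work goes in short steps, Python scripts to look and compute and a shell command to move; the robot and the scene stay as the last step left them, time stands still between calls to the robot, and variables do not carry over. Pictures are saved under pics/ and viewed, at most 10 in all, crops included, and the job is handed in when it is done.

```bash
mkdir -p pics; ls
python3 - <<'E'
from cell import *
import cv2
for n in("scene","top"):
    cv2.imwrite(f"pics/{n}0.png",capture(n)[:,:,::-1]); print(camera_model(n))
print(get_obs())
E
```

```text
pics
{'fovy': 51.567684477614605, 'cx': 321.30237625494465, 'cy': 204.47958432858115, 'dist_coeffs': array([-0.07187909,  0.        ,  0.        ,  0.        ,  0.        ]), 'origin': array([ 0.09231331, -0.64798634,  0.70059519]), 'attitude': array([ 0.43993794, -0.13503714, -0.23978205,  0.85482404])}
{'fovy': 53.667348767563595, 'cx': 324.3066477487533, 'cy': 196.84856945731624, 'dist_coeffs': array([-0.04714211,  0.        ,  0.        ,  0.        ,  0.        ]), 'origin': array([0.40939781, 0.04356507, 1.07440013]), 'attitude': array([ 0.05498019, -0.03768118, -0.69997234,  0.71105276])}
{'t': 0.1, 'qpos': array([ 9.04186712e-01,  2.59252763e-01,  1.53598232e+00,  4.09071715e-06,
        1.34798426e+00, -2.02801994e-01]), 'qvel': array([-0.00129272, -0.00193221, -0.00238386,  0.00072167, -0.0009269 ,
       -0.00035521]), 'joint_torque': array([ 2.95899321e-03, -4.46965921e+01, -2.91246808e+01, -1.05070587e-04,
        6.33762422e-03,  1.93268471e-05]), 'tcp_pos': array([0.24572698, 0.4915276 , 0.23056368]), 'tcp_rot': array([ 2.29831151e-01,  9.73230179e-01, -7.36860922e-04, -3.44344821e-04]), 'ft_force': array([ 0.79313036, -0.41944425,  0.13453645]), 'ft_torque': array([-0.01215975,  0.02592759,  0.04178817]), 'grasp_force': 0.0, 'finger_gap': 0.085408438642397}
```

View pics/scene0.png

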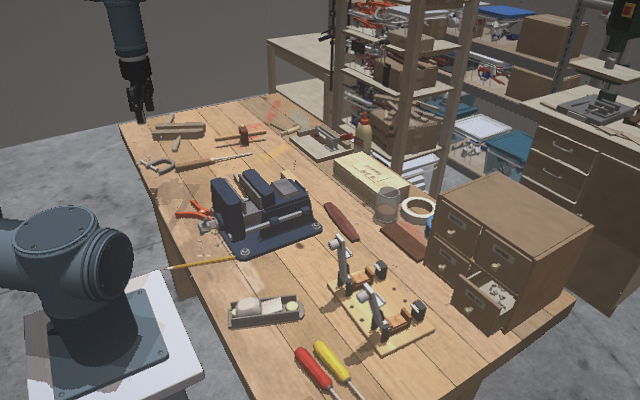

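View pics/top0.png

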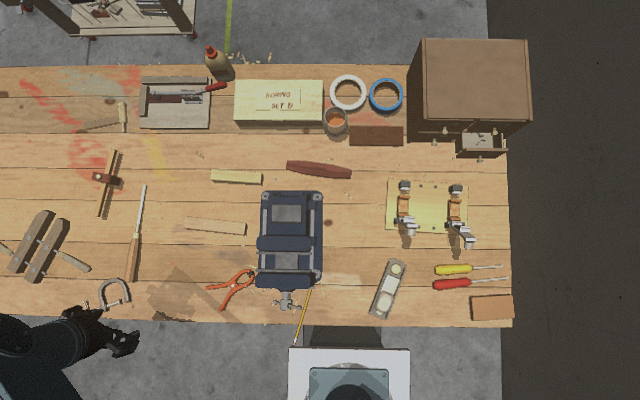

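Run:
```python
import cv2
t=cv2.imread("pics/top0.png")
a=cv2.resize(t[160:250,170:330],(800,450),interpolation=3)[:, :500]
b=cv2.resize(t[165:260,375:485],None,fx=5,fy=5,interpolation=3)
cv2.imwrite("pics/c1.png",a);cv2.imwrite("pics/c2.png",b)
```

```text
(no output)
```

View pics/c1.png

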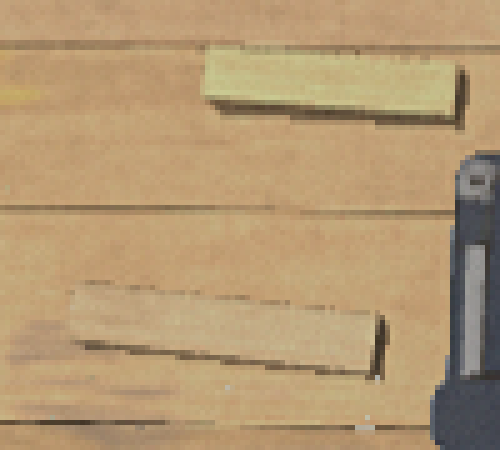

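View pics/c2.png

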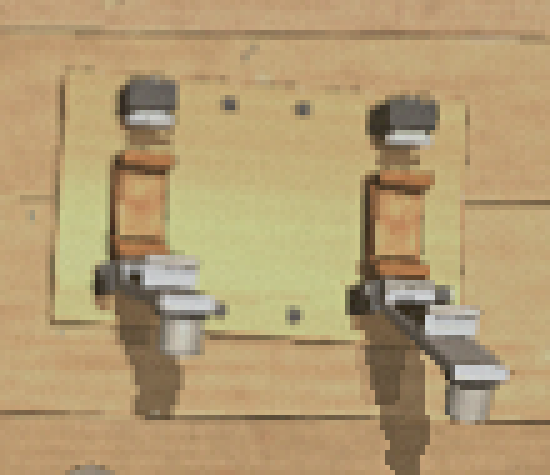

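```bash
cat > h.py <<'E'
import numpy as np, cv2
from scipy.spatial.transform import Rotation as R
from cell import *
def px2w(n,p,z):
    m=camera_model(n); f=200/np.tan(np.radians(m["fovy"]/2))
    K=np.array([[f,0,m["cx"]],[0,f,m["cy"]],[0,0,1]])
    u=cv2.undistortPoints(np.array(p,float).reshape(-1,1,2),K,m["dist_coeffs"]).reshape(-1,2)
    d=R.from_quat(m["attitude"]).apply(np.c_[u[:,0],-u[:,1],-np.ones(len(u))])
    o=m["origin"]; return o+d*((z-o[2])/d[:,2])[:,None]
def w2px(n,P):
    m=camera_model(n); f=200/np.tan(np.radians(m["fovy"]/2))
    K=np.array([[f,0,m["cx"]],[0,f,m["cy"]],[0,0,1]])
    c=R.from_quat(m["attitude"]).inv().apply(np.atleast_2d(P)-m["origin"])*[1,-1,-1]
    return cv2.projectPoints(c,np.zeros(3),np.zeros(3),K,m["dist_coeffs"])[0].reshape(-1,2)
E
python3 - <<'E'
from h import *
np.set_printoptions(precision=4,suppress=True)
def rep(c,off,z,s=5):
    w=px2w("top",(np.array(c)-2)/s+off,z)[:,:2]
    print(w.tolist(),"c",w.mean(0),"sides",[np.linalg.norm(w[i]-w[(i+1)%4]).round(4) for i in range(4)])
    d=(w[1]+w[2]-w[0]-w[3]); print("long dir deg",np.degrees(np.arctan2(d[1],d[0])))
    return w
rep([(76,282),(381,314),(376,377),(72,343)],(170,160),.02)
rep([(206,46),(460,64),(455,116),(204,98)],(170,160),.024)
rep([(65,68),(467,100),(462,347),(52,322)],(375,165),.012)
E
```

```text
[[0.49054032066143916, 0.4482039125437314], [0.47608547519230093, 0.2803437321572279], [0.4423220668929827, 0.28162895607915345], [0.4574793004981871, 0.4483634930980284]] c [0.4666 0.3646] sides [np.float64(0.1685), np.float64(0.0338), np.float64(0.1674), np.float64(0.0331)]
long dir deg -95.05757596203242
[[0.6207686499299041, 0.3824926126866056], [0.6123391815978014, 0.2420667069972075], [0.5836778635321157, 0.2436785667350917], [0.5918926296654515, 0.381957743560963]] c [0.6022 0.3125] sides [np.float64(0.1407), np.float64(0.0287), np.float64(0.1385), np.float64(0.0289)]
long dir deg -93.41763805122551
[[0.6029691551740548, -0.10057395322815045], [0.5884257811027993, -0.3189858120675478], [0.4545860887613084, -0.31239980950017077], [0.46485041340784167, -0.09315069480798076]] c [ 0.5277 -0.2063] sides [np.float64(0.2189), np.float64(0.134), np.float64(0.2195), np.float64(0.1383)]
long dir deg -93.24419402792978
```

```bash
cat >> h.py <<'E'
yaw=np.radians(176.76); O=np.array([.5217,-.2060,0])
def c2w(p): 
    return R.from_rotvec([0,0,yaw]).apply(np.atleast_2d(p))+O
E
python3 - <<'E'
from h import *
def box(x0,x1,y0,y1,z): return [(x0,y0,z),(x1,y0,z),(x1,y1,z),(x0,y1,z)]
polys=[box(-.075,.063,-.11,.11,.012)]
for s in(-.068,.068):
    polys+=[box(-.067,-.049,s-.014,s+.014,.052),box(-.02,.02,s-.014,s+.014,.046),box(.036,.0361,s-.013,s+.013,.052)]
    for th in (1.8,):
        c,sn=np.cos(th),np.sin(th)
        P=lambda r,h,y:(.036-r*c+h*sn,s+y,.052+r*sn+h*c)
        polys+=[[P(20,12,-13),P(125,12,-13)] and [tuple(P(r/1e3,.012,y)) for r,y in((20,-.013),(125,-.013),(125,.013),(20,.013))],[P(.112,.032,-.01),P(.112,.032,.01)]]
out=[]
for n,(x0,y0,w,h) in(("top",(375,165,110,100)),("scene",(320,220,130,140))):
    k=4 if n=="scene" else 4.5
    im=cv2.resize(cv2.imread(f"pics/{n}0.png")[y0:y0+h,x0:x0+w],None,fx=k,fy=k,interpolation=2)
    for p in polys:
        q=(w2px(n,c2w(p))+.5-[x0,y0])*k
        cv2.polylines(im,[q.round().astype(int)],True,(255,0,255),1)
    out.append(cv2.resize(im,None,fx=.78,fy=.78) if 0 else im)
H=max(o.shape[0] for o in out)
im=np.hstack([cv2.copyMakeBorder(o,0,H-o.shape[0],0,0,0) for o in out]);im=im[:,:]
f=min(1,800/im.shape[1]);cv2.imwrite("pics/ov.png",cv2.resize(im,None,fx=f,fy=f,interpolation=3))
E
```

```text
(no output)
```

View pics/ov.png

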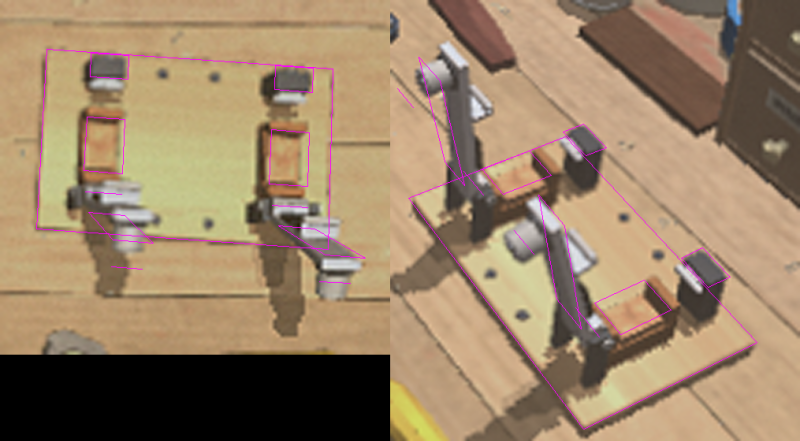

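```bash
cat >> h.py <<'E'
def plan(p,ydeg,tool_down=True):
    "units for tool at world p, pointing down, tool y along ydeg (mod 180)"
    o=get_obs(); q=R.from_quat(o["tcp_rot"])
    best=None
    for a in(ydeg,ydeg+180):
        a=np.radians(a); y=np.array([np.cos(a),np.sin(a),0]); z=np.array([0,0,-1.])
        T=R.from_matrix(np.c_[np.cross(y,z),y,z]); v=(q.inv()*T).as_rotvec()
        if best is None or np.linalg.norm(v)<np.linalg.norm(best): best=v
    print("trans",(q.inv().apply(np.array(p)-o["tcp_pos"])/.2).round(3),"twist",(best/.5).round(3),"tcp",o["tcp_pos"].round(4),"q6",o["qpos"][5].round(2),"f",o["ft_force"].round(1))
E
python3 -c "
from h import *
plan([.4666,.3646,.10],-5.06)"
```

```text
trans [-1.272 -0.073  0.653] twist [-3.000e-03  1.000e-03  2.391e+00] tcp [0.2457 0.4915 0.2306] q6 -0.2 f [ 0.8 -0.4  0.1]
```

```bash
python3 -m creep '{"translation":[[-0.2,-0.01,0.05],[-0.4,-0.02,0.1],[-0.6,-0.03,0.15],[-0.8,-0.05,0.2],[-0.8,-0.05,0.2]],"twist":[[0,0,0.25],[0,0,0.5],[0,0,0.75],[0,0,1],[0,0,1]]}' 0.7 40
python3 -m creep '{"translation":[[0,0,0],[0,0,0],[0,0,0],[0,0,0],[0,0,0]],"twist":[[0,0,0.25],[0,0,0.5],[0,0,0.75],[0,0,1],[0,0,1]]}'
python3 -c "
from h import *
plan([.4666,.3646,.05],-5.06)"
```

```text
t: 0.6
tcp_pos: [0.3879, 0.4082, 0.1892]
tcp_rot: [0.467, 0.884, -0.002, 0.0]
ft_force: [-0.5, -0.1, -1.0]
finger_gap: 0.0599
grasp_force: 0.0
t: 1.1
tcp_pos: [0.3839, 0.4116, 0.1911]
tcp_rot: [0.668, 0.744, -0.0, -0.0]
ft_force: [0.3, -0.9, 0.6]
finger_gap: 0.0594
grasp_force: 0.0
trans [-0.278  0.386  0.705] twist [-0.002  0.001  0.391] tcp [0.3839 0.4116 0.1911] q6 0.51 f [ 0.3 -0.9  0.6]
```

```bash
python3 -m creep '{"translation":[[-0.07,0.1,0.15],[-0.14,0.2,0.3],[-0.21,0.29,0.5],[-0.278,0.386,0.705],[-0.278,0.386,0.705]],"twist":[[0,0,0.1],[0,0,0.2],[0,0,0.3],[0,0,0.391],[0,0,0.391]]}'
python3 -m creep '{"translation":[[0,0,0],[0,0,0],[0,0,0],[0,0,0],[0,0,0]],"twist":[[0,0,0],[0,0,0],[0,0,0],[0,0,0],[0,0,0]]}'
python3 -c "
from h import *
plan([.4666,.3646,.0],-5.06)"
```

```text
t: 1.6
tcp_pos: [0.4655, 0.3611, 0.0443]
tcp_rot: [0.737, 0.675, -0.005, -0.001]
ft_force: [-0.7, 0.0, -0.3]
finger_gap: 0.0596
grasp_force: 0.0
t: 2.1
tcp_pos: [0.4674, 0.3651, 0.0516]
tcp_rot: [0.737, 0.676, 0.001, 0.0]
ft_force: [-0.6, 0.5, -0.3]
finger_gap: 0.0597
grasp_force: 0.0
trans [-0.003 -0.004  0.258] twist [ 0.003 -0.002  0.002] tcp [0.4674 0.3651 0.0516] q6 0.56 f [-0.6  0.5 -0.3]
```

Descend and close.

```bash
python3 -m creep '{"translation":[[0,0,0.06],[0,0,0.12],[0,0,0.19],[0,0,0.25],[0,0,0.25]],"twist":[[0,0,0],[0,0,0],[0,0,0],[0,0,0],[0,0,0]]}'
python3 -m creep '{"translation":[[0,0,0],[0,0,0],[0,0,0],[0,0,0],[0,0,0]],"twist":[[0,0,0],[0,0,0],[0,0,0],[0,0,0],[0,0,0]]}' 0 40
python3 -m creep '{"translation":[[0,0,0],[0,0,0],[0,0,0],[0,0,0],[0,0,0]],"twist":[[0,0,0],[0,0,0],[0,0,0],[0,0,0],[0,0,0]]}'
```

```text
t: 2.6
tcp_pos: [0.4655, 0.3633, -0.0026]
tcp_rot: [0.738, 0.675, -0.002, -0.001]
ft_force: [-0.7, 0.6, 0.1]
finger_gap: 0.0597
grasp_force: 0.0
t: 3.1
tcp_pos: [0.4675, 0.3645, 0.0007]
tcp_rot: [0.738, 0.675, 0.0, 0.0]
ft_force: [0.7, 0.2, 1.0]
finger_gap: 0.0309
grasp_force: 40.8
t: 3.6
tcp_pos: [0.4675, 0.3645, 0.0007]
tcp_rot: [0.738, 0.675, 0.0, 0.0]
ft_force: [-0.5, -0.3, 5.1]
finger_gap: 0.0314
grasp_force: 41.3
```

```bash
python3 -m creep '{"translation":[[0,0,-0.15],[0,0,-0.35],[0,0,-0.6],[0,0,-0.8],[0,0,-1]],"twist":[[0,0,0],[0,0,0],[0,0,0],[0,0,0],[0,0,0]]}'
python3 -m creep '{"translation":[[0,0,-0.2],[-0.1,0,-0.35],[-0.3,0,-0.5],[-0.5,0,-0.5],[-0.7,0,-0.5]],"twist":[[0,0,0],[0,0,0],[0,0,0],[0,0,0],[0,0,0]]}'
python3 -m creep '{"translation":[[-0.2,0,0],[-0.4,0,0],[-0.6,0,0],[-0.8,0,0],[-1,0,0]],"twist":[[0,0,0],[0,0,0],[0,0,0],[0,0,0],[0,0,0]]}'
python3 -c "
from h import *
plan(c2w([0,0,.26])[0],-3.24)"
```

```text
t: 4.1
tcp_pos: [0.467, 0.3642, 0.2017]
tcp_rot: [0.738, 0.675, -0.0, -0.0]
ft_force: [1.4, 0.5, -1.4]
finger_gap: 0.0311
grasp_force: 40.6
t: 4.6
tcp_pos: [0.4549, 0.2238, 0.301]
tcp_rot: [0.737, 0.675, 0.001, 0.001]
ft_force: [-0.0, -1.0, -1.2]
finger_gap: 0.0314
grasp_force: 40.7
t: 5.1
tcp_pos: [0.4366, 0.0243, 0.2999]
tcp_rot: [0.738, 0.675, -0.0, -0.0]
ft_force: [0.8, 0.1, -0.8]
finger_gap: 0.0313
grasp_force: 40.7
trans [-1.109  0.525  0.199] twist [-0.001 -0.    -0.063] tcp [0.4366 0.0243 0.2999] q6 -0.11 f [ 0.8  0.1 -0.8]
```

```bash
python3 -m creep '{"translation":[[-0.2,0.1,0],[-0.4,0.2,0],[-0.6,0.3,0],[-0.8,0.4,0],[-1,0.5,0]],"twist":[[0,0,0],[0,0,-0.02],[0,0,-0.04],[0,0,-0.06],[0,0,-0.063]]}'
python3 -m creep '{"translation":[[-0.11,0.025,0.05],[-0.11,0.025,0.1],[-0.11,0.025,0.15],[-0.11,0.025,0.15],[-0.11,0.025,0.15]],"twist":[[0,0,0],[0,0,0],[0,0,0],[0,0,0],[0,0,0]]}'
python3 - <<'E'
from h import *
im=capture("top")[:,:,::-1]; plan(c2w([0,0,.1])[0],-3.24)
p=get_obs()["tcp_pos"]
# predicted caul ends at current height (top face)
for s in(-.085,.085):
    print(w2px("top",c2w([[-.016,s,p[2]+.02],[.016,s,p[2]+.02]]) ))
cv2.imwrite("pics/a.png",cv2.resize(im[140:270,350:510],None,fx=4,fy=4,interpolation=2))
E
```

```text
t: 5.6
tcp_pos: [0.5194, -0.1841, 0.2997]
tcp_rot: [0.727, 0.687, -0.0, -0.0]
ft_force: [1.1, 0.1, -0.2]
finger_gap: 0.031
grasp_force: 40.6
t: 6.1
tcp_pos: [0.5227, -0.2032, 0.2703]
tcp_rot: [0.726, 0.687, 0.0, -0.0]
ft_force: [-0.2, 0.1, -0.4]
finger_gap: 0.0308
grasp_force: 40.6
trans [-0.013 -0.006  0.854] twist [0.001 0.    0.002] tcp [ 0.523  -0.2035  0.2709] q6 -0.51 f [-0.1 -0.4  0.3]
[[417.2483446  183.36619322]
 [416.56115967 199.17851056]]
[[501.87170352 189.31072017]
 [501.63104008 205.15447972]]
```

View pics/a.png

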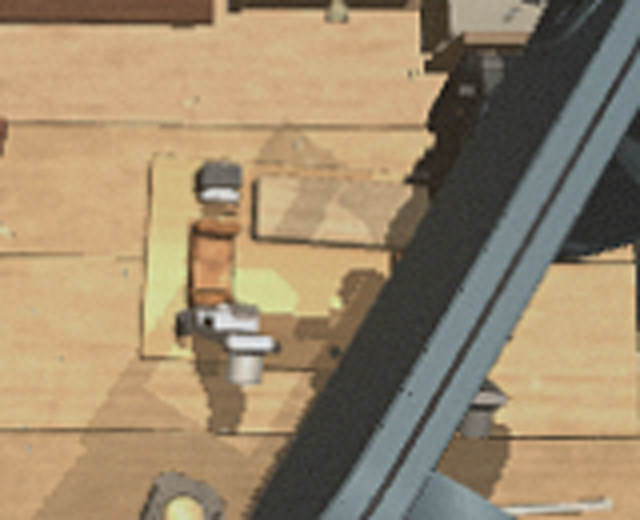

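```bash
python3 -m creep '{"translation":[[-0.01,-0.006,0.15],[-0.015,-0.006,0.35],[-0.02,-0.006,0.55],[-0.02,-0.006,0.75],[-0.02,-0.006,0.97]],"twist":[[0,0,0],[0,0,0],[0,0,0],[0,0,0],[0,0,0]]}'
python3 -m creep '{"translation":[[0,0,0],[0,0,0],[0,0,0],[0,0,0],[0,0,0]],"twist":[[0,0,0],[0,0,0],[0,0,0],[0,0,0],[0,0,0]]}'
python3 - <<'E'
from h import *
im=capture("top")[:,:,::-1]; sc=capture("scene")[:,:,::-1]; plan(c2w([0,0,.036])[0],-3.24)
p=get_obs()["tcp_pos"]
P=[(-.016,-.085,p[2]+.02),(.016,-.085,p[2]+.02),(.016,.085,p[2]+.02),(-.016,.085,p[2]+.02)]
o=[]
for n,i,(x0,y0) in(("top",im,(375,165)),("scene",sc,(330,230))):
    c=cv2.resize(i[y0:y0+110,x0:x0+100],None,fx=4,fy=4,interpolation=2).copy()
    q=(w2px(n,c2w(P)+[p[0]-O[0],p[1]-O[1],0])+.5-[x0,y0])*4; cv2.polylines(c,[q.round().astype(int)],True,(255,0,255),1); o.append(c)
cv2.imwrite("pics/b.png",np.hstack(o))
E
```

```text
t: 6.65
tcp_pos: [0.5227, -0.2084, 0.0767]
tcp_rot: [0.727, 0.687, 0.001, 0.002]
ft_force: [-0.4, -0.3, -0.9]
finger_gap: 0.0312
grasp_force: 40.6
t: 7.15
tcp_pos: [0.5227, -0.2092, 0.0784]
tcp_rot: [0.727, 0.687, 0.0, 0.002]
ft_force: [0.1, 0.0, -0.8]
finger_gap: 0.0307
grasp_force: 40.6
trans [ 0.015 -0.003  0.208] twist [ 0.004  0.002 -0.001] tcp [ 0.5221 -0.2089  0.0776] q6 -0.52 f [ 0.5  0.  -0.7]
```

View pics/b.png

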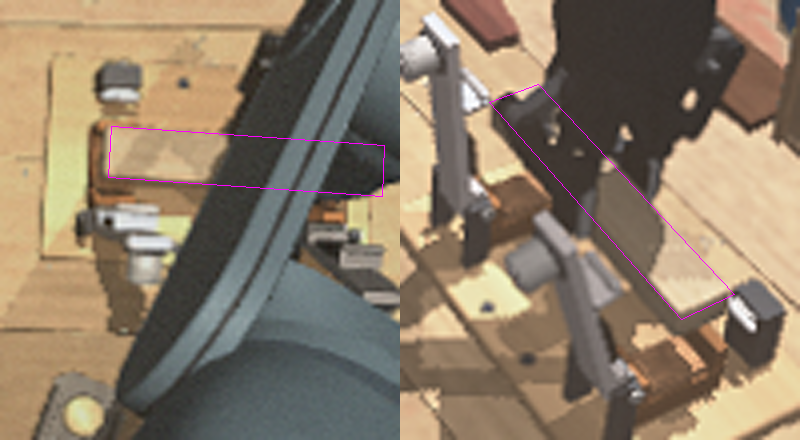

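```bash
python3 -m creep '{"translation":[[0.015,-0.002,0.03],[0.015,-0.002,0.07],[0.015,-0.002,0.11],[0.015,-0.002,0.15],[0.015,-0.002,0.17]],"twist":[[0,0,0],[0,0,0],[0,0,0],[0,0,0],[0,0,0]]}'
python3 -m creep '{"translation":[[0,0,0.01],[0,0,0.02],[0,0,0.03],[0,0,0.035],[0,0,0.035]],"twist":[[0,0,0],[0,0,0],[0,0,0],[0,0,0],[0,0,0]]}'
python3 -c "
from h import *
plan(c2w([0,0,.036])[0],-3.24)"
```

```text
t: 7.75
tcp_pos: [0.5206, -0.2051, 0.0408]
tcp_rot: [0.727, 0.687, -0.0, -0.001]
ft_force: [-0.1, -0.1, -0.8]
finger_gap: 0.0312
grasp_force: 40.6
t: 8.25
tcp_pos: [0.5214, -0.2056, 0.0357]
tcp_rot: [0.727, 0.687, 0.0, 0.0]
ft_force: [-0.7, 0.5, 3.7]
finger_gap: 0.0313
grasp_force: 41.0
trans [-0.002  0.001 -0.002] twist [ 0.001  0.001 -0.001] tcp [ 0.5214 -0.2056  0.0357] q6 -0.52 f [-0.7  0.5  3.7]
```

```bash
python3 -m creep '{"translation":[[0,0,0],[0,0,0],[0,0,0],[0,0,0],[0,0,0]],"twist":[[0,0,0],[0,0,0],[0,0,0],[0,0,0],[0,0,0]]}' 0.65
python3 -m creep '{"translation":[[0,0,-0.05],[0,0,-0.15],[0,0,-0.35],[0,0,-0.6],[0,0,-0.85]],"twist":[[0,0,0],[0,0,0],[0,0,0],[0,0,0],[0,0,0]]}'
python3 -m creep '{"translation":[[0,-0.1,-0.2],[0,-0.3,-0.3],[0,-0.5,-0.3],[0,-0.75,-0.3],[0,-0.95,-0.3]],"twist":[[0,0,0],[0,0,0],[0,0,0],[0,0,0],[0,0,0]]}' 0
python3 - <<'E'
from h import *
im=capture("top")[:,:,::-1]; sc=capture("scene")[:,:,::-1]
plan(c2w([.13,-.068,.15])[0],-3.24)
P=[(-.016,-.085,.055),(.016,-.085,.055),(.016,.085,.055),(-.016,.085,.055)]
o=[]
for n,i,(x0,y0) in(("top",im,(375,165)),("scene",sc,(330,230))):
    c=cv2.resize(i[y0:y0+110,x0:x0+100],None,fx=4,fy=4,interpolation=2).copy()
    q=(w2px(n,c2w(P))+.5-[x0,y0])*4; cv2.polylines(c,[q.round().astype(int)],True,(255,0,255),1); o.append(c)
cv2.imwrite("pics/d.png",np.hstack(o))
E
```

```text
t: 8.75
tcp_pos: [0.5213, -0.2055, 0.0353]
tcp_rot: [0.727, 0.687, 0.0, -0.0]
ft_force: [0.9, -1.0, -0.1]
finger_gap: 0.0555
grasp_force: 0.0
t: 9.25
tcp_pos: [0.5208, -0.2052, 0.2075]
tcp_rot: [0.727, 0.687, -0.0, -0.0]
ft_force: [1.1, -0.4, 0.0]
finger_gap: 0.0554
grasp_force: 0.0
t: 9.75
tcp_pos: [0.3295, -0.1939, 0.266]
tcp_rot: [0.727, 0.687, -0.0, 0.0]
ft_force: [-0.4, -0.6, 0.7]
finger_gap: -0.0001
grasp_force: 0.0
trans [0.333 0.321 0.58 ] twist [-0.002  0.001 -0.005] tcp [ 0.3279 -0.1934  0.266 ] q6 -0.77 f [-0.4  0.1 -0.4]
```

View pics/d.png

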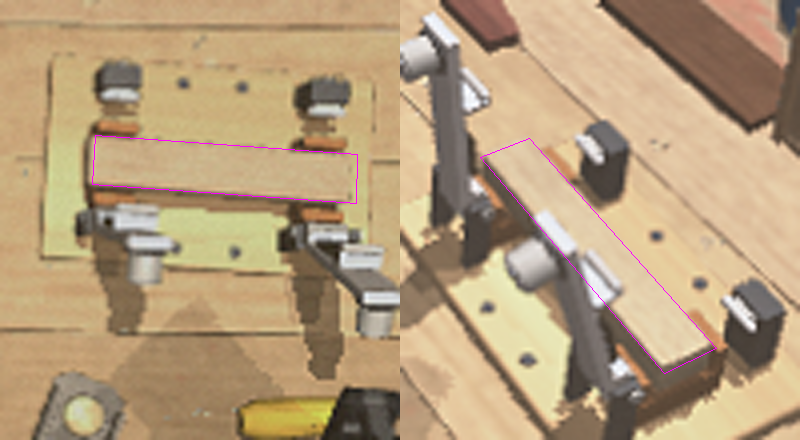

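```bash
python3 -m creep '{"translation":[[0.1,0.1,0],[0.2,0.2,0.1],[0.3,0.32,0.25],[0.333,0.321,0.45],[0.333,0.321,0.58]],"twist":[[0,0,0],[0,0,0],[0,0,0],[0,0,0],[0,0,0]]}'
python3 -m creep '{"translation":[[0,0,0],[0,0.05,0],[0,0.1,0],[0,0.15,0],[0,0.15,0]],"twist":[[0,0,0],[0,0,0],[0,0,0],[0,0,0],[0,0,0]]}'
python3 -c "
from h import *
plan(c2w([.08,-.068,.15])[0],-3.24)"
```

```text
t: 10.35
tcp_pos: [0.3998, -0.1301, 0.1477]
tcp_rot: [0.726, 0.687, 0.0, -0.001]
ft_force: [0.5, 0.8, -0.2]
finger_gap: 0.0002
grasp_force: 0.0
t: 10.85
tcp_pos: [0.4318, -0.1345, 0.1506]
tcp_rot: [0.727, 0.687, 0.001, 0.002]
ft_force: [-0.9, -0.2, -0.1]
finger_gap: -0.0003
grasp_force: 0.0
trans [0.009 0.069 0.003] twist [ 0.006  0.003 -0.001] tcp [ 0.4318 -0.1345  0.1506] q6 -0.49 f [-0.9 -0.2 -0.1]
```

```bash
python3 -m creep '{"translation":[[0.01,0.03,0],[0.01,0.06,0],[0.01,0.1,0],[0.01,0.14,0],[0.01,0.17,0]],"twist":[[0,0,0],[0,0,0],[0,0,0],[0,0,0],[0,0,0]]}'
python3 -m creep '{"translation":[[0,0.03,0],[0,0.06,0],[0,0.1,0],[0,0.13,0],[0,0.15,0]],"twist":[[0,0,0],[0,0,0],[0,0,0],[0,0,0],[0,0,0]]}'
python3 - <<'E'
from h import *
im=capture("top")[:,:,::-1]; sc=capture("scene")[:,:,::-1]
plan(c2w([.0,-.068,.15])[0],-3.24)
o=[]
for n,i,(x0,y0) in(("top",im,(375,165)),("scene",sc,(310,200))):
    o.append(cv2.resize(i[y0:y0+130,x0:x0+100],None,fx=4,fy=4,interpolation=2))
cv2.imwrite("pics/e.png",np.hstack(o))
E
```

```text
t: 11.35
tcp_pos: [0.4643, -0.1336, 0.1493]
tcp_rot: [0.727, 0.687, 0.0, 0.0]
ft_force: [-0.6, -0.1, 0.6]
finger_gap: -0.0004
grasp_force: 0.5
t: 11.85
tcp_pos: [0.4939, -0.1352, 0.1491]
tcp_rot: [0.727, 0.687, -0.0, -0.0]
ft_force: [-1.6, 0.1, -0.5]
finger_gap: 0.0001
grasp_force: 0.3
trans [-0.005  0.158 -0.004] twist [ 0.    -0.    -0.001] tcp [ 0.494  -0.1352  0.1492] q6 -0.43 f [-0.6  0.4  1.3]
```

View pics/e.png

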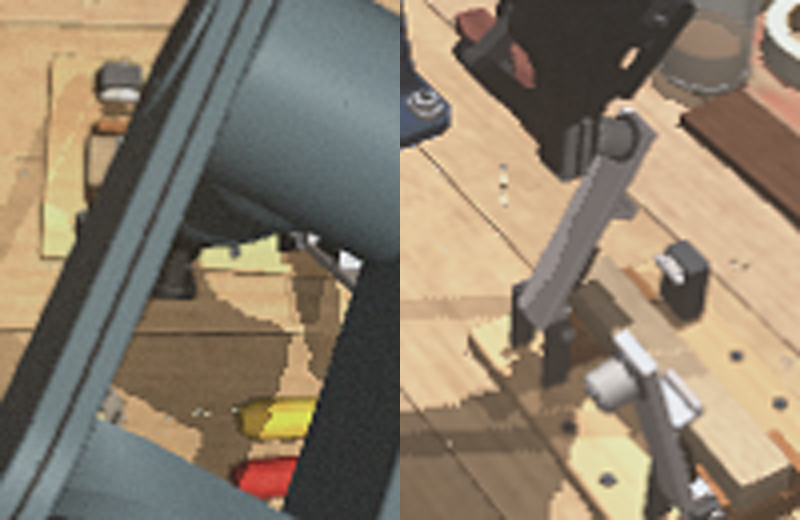

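```bash
python3 -m creep '{"translation":[[-0.005,0.04,0],[-0.005,0.08,-0.01],[-0.005,0.12,-0.02],[-0.005,0.16,-0.02],[-0.005,0.178,-0.02]],"twist":[[0,0,0],[0,0,0],[0,0,0],[0,0,0],[0,0,0]]}'
python3 -m creep '{"translation":[[0,0.035,0.02],[0,0.07,0.04],[0,0.105,0.06],[0,0.14,0.085],[0,0.165,0.105]],"twist":[[0,0,0],[0,0,0],[0,0,0],[0,0,0],[0,0,0]]}'
python3 -m creep '{"translation":[[0,0.03,0.025],[0,0.06,0.05],[0,0.09,0.08],[0,0.115,0.11],[0,0.132,0.14]],"twist":[[0,0,0],[0,0,0],[0,0,0],[0,0,0],[0,0,0]]}'
python3 -c "
from h import *
plan(c2w([-.076,-.068,.084])[0],-3.24)"
```

```text
t: 12.45
tcp_pos: [0.53, -0.1384, 0.1534]
tcp_rot: [0.727, 0.687, 0.0, 0.0]
ft_force: [-1.4, 0.4, 0.0]
finger_gap: 0.0
grasp_force: 0.3
t: 12.95
tcp_pos: [0.5622, -0.1401, 0.1314]
tcp_rot: [0.727, 0.687, -0.0, -0.0]
ft_force: [-1.7, -1.2, 0.1]
finger_gap: -0.0001
grasp_force: 0.4
t: 13.45
tcp_pos: [0.5888, -0.1416, 0.1037]
tcp_rot: [0.727, 0.687, 0.0, 0.0]
ft_force: [-1.0, -0.6, 0.0]
finger_gap: 0.0
grasp_force: 0.4
trans [-0.     0.063  0.099] twist [ 0.    -0.    -0.001] tcp [ 0.5888 -0.1416  0.1037] q6 -0.36 f [-1.  -0.6  0. ]
```

```bash
python3 -m creep '{"translation":[[0,0.02,0.02],[0,0.04,0.045],[0,0.055,0.07],[0,0.063,0.09],[0,0.063,0.1]],"twist":[[0,0,0],[0,0,0],[0,0,0],[0,0,0],[0,0,0]]}'
python3 -m creep '{"translation":[[0,0,0.005],[0,0,0.01],[0,0,0.015],[0,0,0.02],[0,0,0.025]],"twist":[[0,0,0],[0,0,0],[0,0,0],[0,0,0],[0,0,0]]}'
python3 -m creep '{"translation":[[0,0,0.005],[0,0,0.01],[0,0,0.015],[0,0,0.02],[0,0,0.02]],"twist":[[0,0,0],[0,0,0],[0,0,0],[0,0,0],[0,0,0]]}'
```

```text
t: 13.95
tcp_pos: [0.6007, -0.1424, 0.0841]
tcp_rot: [0.727, 0.687, -0.0, -0.0]
ft_force: [-4.0, 0.9, 5.1]
finger_gap: 0.0002
grasp_force: 2.9
t: 14.45
tcp_pos: [0.6011, -0.1424, 0.0802]
tcp_rot: [0.727, 0.687, 0.0, 0.001]
ft_force: [-3.3, -0.2, 7.3]
finger_gap: 0.0001
grasp_force: 3.7
t: 14.95
tcp_pos: [0.6015, -0.1425, 0.0774]
tcp_rot: [0.727, 0.687, 0.001, 0.001]
ft_force: [-5.0, 2.1, 13.7]
finger_gap: -0.0001
grasp_force: 6.9
```

```bash
python3 -m creep '{"translation":[[0,0,0.005],[0,0,0.01],[0,0,0.015],[0,0,0.02],[0,0,0.02]],"twist":[[0,0,0],[0,0,0],[0,0,0],[0,0,0],[0,0,0]]}'
```

```text
t: 15.45
tcp_pos: [0.6025, -0.1426, 0.0727]
tcp_rot: [0.727, 0.687, 0.001, 0.002]
ft_force: [-0.3, 0.7, 5.6]
finger_gap: 0.0
grasp_force: 2.6
```

```bash
python3 -m creep '{"translation":[[0,0,0.005],[0,0,0.01],[0,0,0.015],[0,0,0.02],[0,0,0.02]],"twist":[[0,0,0],[0,0,0],[0,0,0],[0,0,0],[0,0,0]]}'
python3 -m creep '{"translation":[[0,0,-0.01],[0,0,-0.02],[0,0,-0.03],[0,0,-0.04],[0,0,-0.05]],"twist":[[0,0,0],[0,0,0],[0,0,0],[0,0,0],[0,0,0]]}'
python3 -m creep '{"translation":[[0,0,-0.005],[0,0,-0.01],[0,0,-0.015],[0,0,-0.02],[0,0,-0.02]],"twist":[[0,0,0],[0,0,0],[0,0,0],[0,0,0],[0,0,0]]}'
```

```text
t: 15.95
tcp_pos: [0.6025, -0.1426, 0.0687]
tcp_rot: [0.727, 0.687, 0.001, 0.002]
ft_force: [0.0, 1.1, 6.8]
finger_gap: -0.0001
grasp_force: 3.5
t: 16.45
tcp_pos: [0.6021, -0.1426, 0.0781]
tcp_rot: [0.727, 0.687, 0.001, 0.001]
ft_force: [1.2, 0.6, 2.8]
finger_gap: 0.0003
grasp_force: 1.4
t: 16.95
tcp_pos: [0.6004, -0.1423, 0.0811]
tcp_rot: [0.727, 0.687, -0.0, -0.0]
ft_force: [0.9, -0.6, 1.5]
finger_gap: -0.0002
grasp_force: 0.8
```

```bash
python3 -m creep '{"translation":[[0,0,-0.15],[0,0,-0.35],[0,0,-0.55],[0,0,-0.75],[0,0,-0.95]],"twist":[[0,0,0],[0,0,0],[0,0,0],[0,0,0],[0,0,0]]}'
python3 -m creep '{"translation":[[0,-0.2,0],[0,-0.4,0],[0,-0.6,0],[0,-0.8,0],[0,-1,0]],"twist":[[0,0,0],[0,0,0],[0,0,0],[0,0,0],[0,0,0]]}'
python3 -c "
from h import *
plan(c2w([.14,.068,.147])[0],-3.24)"
```

```text
t: 17.45
tcp_pos: [0.5997, -0.142, 0.272]
tcp_rot: [0.727, 0.687, -0.001, -0.001]
ft_force: [0.7, -0.2, -0.5]
finger_gap: 0.0003
grasp_force: 0.0
t: 17.95
tcp_pos: [0.3987, -0.1301, 0.2704]
tcp_rot: [0.727, 0.687, -0.0, -0.001]
ft_force: [-0.5, -0.3, 0.6]
finger_gap: -0.0002
grasp_force: 0.0
trans [-0.685 -0.063  0.616] twist [-0.005 -0.002 -0.   ] tcp [ 0.3987 -0.1301  0.2704] q6 -0.53 f [-0.5 -0.3  0.6]
```

```bash
python3 -m creep '{"translation":[[-0.2,-0.063,0],[-0.4,-0.063,0],[-0.6,-0.063,0],[-0.685,-0.063,0],[-0.685,-0.063,0.1]],"twist":[[0,0,0],[0,0,0],[0,0,0],[0,0,0],[0,0,0]]}'
python3 -m creep '{"translation":[[0,0,0.15],[0,0,0.3],[0,0,0.45],[0,0,0.516],[0,0,0.516]],"twist":[[0,0,0],[0,0,0],[0,0,0],[0,0,0],[0,0,0]]}'
python3 -m creep '{"translation":[[0,0.03,0],[0,0.07,0],[0,0.11,0],[0,0.15,0],[0,0.15,0]],"twist":[[0,0,0],[0,0,0],[0,0,0],[0,0,0],[0,0,0]]}'
python3 -c "
from h import *
plan(c2w([.03,.068,.149])[0],-3.24)"
```

```text
t: 18.45
tcp_pos: [0.3811, -0.27, 0.2524]
tcp_rot: [0.728, 0.686, -0.0, 0.002]
ft_force: [0.2, 0.2, -0.0]
finger_gap: 0.0001
grasp_force: 0.0
t: 18.95
tcp_pos: [0.3792, -0.2646, 0.1455]
tcp_rot: [0.727, 0.687, 0.0, -0.004]
ft_force: [0.7, 0.2, 1.4]
finger_gap: -0.0001
grasp_force: 0.0
t: 19.45
tcp_pos: [0.4113, -0.2695, 0.1508]
tcp_rot: [0.727, 0.687, -0.001, 0.001]
ft_force: [-8.5, 3.1, 17.6]
finger_gap: -0.0002
grasp_force: 7.8
trans [0.008 0.383 0.009] twist [-0.001  0.005  0.002] tcp [ 0.4113 -0.2695  0.1508] q6 -0.75 f [-8.5  3.1 17.6]
```

```bash
python3 -m creep '{"translation":[[0,0,-0.03],[0,0,-0.06],[0,-0.05,-0.06],[0,-0.12,-0.06],[0,-0.2,-0.06]],"twist":[[0,0,0],[0,0,0],[0,0,0],[0,0,0],[0,0,0]]}'
python3 - <<'E'
from h import *
print("obs right top~",(np.array([469,418])-2)/5+[375,165],"left",(np.array([181,353])-2)/5+[375,165])
for s in(-.068,.068):
  for th in(1.5,1.6,1.7,1.8,1.9,2.0,2.1):
    x=.036-.112*np.cos(th)+.032*np.sin(th);z=.052+.112*np.sin(th)+.032*np.cos(th)
    e=(.036-.125*np.cos(th)+.012*np.sin(th),s,.052+.125*np.sin(th)+.012*np.cos(th))
    print(s,th,w2px("top",c2w([x,s,z])).round(1),w2px("scene",c2w([x,s,z])).round(1),np.round([x,z],3),"end",w2px("top",c2w(e)).round(1))
im=capture("top")[:,:,::-1]; sc=capture("scene")[:,:,::-1]
o=[]
for n,i,(x0,y0) in(("top",im,(400,165)),("scene",sc,(310,220))):
    o.append(cv2.resize(i[y0:y0+130,x0:x0+100],None,fx=4,fy=4,interpolation=2))
cv2.imwrite("pics/f.png",np.hstack(o)); print(get_obs()["ft_force"],get_obs()["tcp_pos"])
E
```

```text
t: 19.95
tcp_pos: [0.3694, -0.2659, 0.1597]
tcp_rot: [0.727, 0.687, -0.0, -0.001]
ft_force: [-0.2, -0.2, -0.2]
finger_gap: -0.0
grasp_force: 0.0
obs right top~ [468.4 248.2] left [410.8 235.2]
-0.068 1.5 [[411.8 225.5]] [[338.7 240.8]] [0.06  0.166] end [[413.2 216. ]]
-0.068 1.6 [[411.3 230.5]] [[333.8 243.6]] [0.071 0.163] end [[412.9 221.6]]
-0.068 1.7 [[410.8 235.3]] [[328.9 246.8]] [0.082 0.159] end [[412.5 227.1]]
-0.068 1.8 [[410.1 239.9]] [[324.3 250.4]] [0.093 0.154] end [[411.9 232.5]]
-0.068 1.9 [[409.4 244.2]] [[319.9 254.3]] [0.102 0.148] end [[411.3 237.7]]
-0.068 2.0 [[408.6 248.2]] [[315.7 258.4]] [0.112 0.141] end [[410.6 242.6]]
-0.068 2.1 [[407.8 251.9]] [[311.9 262.7]] [0.12  0.133] end [[409.8 247.2]]
0.068 1.5 [[471.1 229.7]] [[377.9 285. ]] [0.06  0.166] end [[473.1 220.3]]
0.068 1.6 [[470.5 234.7]] [[372.4 288.3]] [0.071 0.163] end [[472.8 225.8]]
0.068 1.7 [[469.8 239.5]] [[367.1 292.1]] [0.082 0.159] end [[472.3 231.3]]
0.068 1.8 [[468.9 244.1]] [[361.9 296.2]] [0.093 0.154] end [[471.7 236.7]]
0.068 1.9 [[467.9 248.4]] [[356.9 300.6]] [0.102 0.148] end [[470.8 241.9]]
0.068 2.0 [[466.7 252.3]] [[352.2 305.2]] [0.112 0.141] end [[469.8 246.8]]
0.068 2.1 [[465.5 255.9]] [[347.8 310. ]] [0.12  0.133] end [[468.7 251.4]]
[ 0.25724575 -0.42893952  0.60372391] [ 0.36819911 -0.26555961  0.15960017]
```

View pics/f.png

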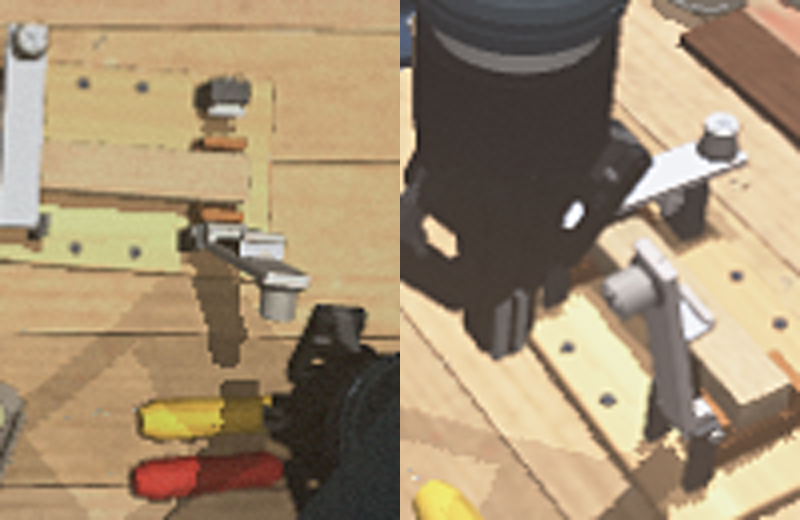

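```bash
python3 -m creep '{"translation":[[0,0.04,0],[0,0.08,0],[0,0.12,0],[0,0.15,0],[0,0.15,0]],"twist":[[0,0,0],[0,0,0],[0,0,0],[0,0,0],[0,0,0]]}'
python3 -m creep '{"translation":[[0,0.015,0],[0,0.03,0],[0,0.045,0],[0,0.06,0],[0,0.06,0]],"twist":[[0,0,0],[0,0,0],[0,0,0],[0,0,0],[0,0,0]]}'
python3 -c "
from h import *
plan(c2w([.03,.068,.155])[0],-3.24)"
```

```text
t: 20.55
tcp_pos: [0.4019, -0.2682, 0.1599]
tcp_rot: [0.727, 0.687, 0.0, 0.0]
ft_force: [0.4, 0.0, 0.5]
finger_gap: -0.0003
grasp_force: 0.0
t: 21.05
tcp_pos: [0.4131, -0.269, 0.1602]
tcp_rot: [0.727, 0.687, 0.0, 0.0]
ft_force: [0.7, 0.0, -0.2]
finger_gap: 0.0
grasp_force: 0.0
trans [0.005 0.374 0.026] twist [ 0.001  0.    -0.001] tcp [ 0.4131 -0.269   0.1602] q6 -0.75 f [ 0.7  0.  -0.2]
```

```bash
python3 -m creep '{"translation":[[0,0.015,0],[0,0.03,0],[0,0.045,0],[0,0.06,0],[0,0.06,0]],"twist":[[0,0,0],[0,0,0],[0,0,0],[0,0,0],[0,0,0]]}'
python3 -m creep '{"translation":[[0,0.015,0],[0,0.03,0],[0,0.045,0],[0,0.06,0],[0,0.06,0]],"twist":[[0,0,0],[0,0,0],[0,0,0],[0,0,0],[0,0,0]]}'
```

```text
t: 21.55
tcp_pos: [0.425, -0.2697, 0.1607]
tcp_rot: [0.727, 0.687, -0.0, 0.0]
ft_force: [-2.9, 0.4, 5.7]
finger_gap: 0.0001
grasp_force: 3.3
t: 22.05
tcp_pos: [0.4375, -0.2708, 0.1633]
tcp_rot: [0.727, 0.687, -0.0, 0.002]
ft_force: [-6.3, 4.8, 20.2]
finger_gap: -0.0
grasp_force: 11.8
```

```bash
python3 -m creep '{"translation":[[0,-0.05,-0.03],[0,-0.12,-0.05],[0,-0.22,-0.05],[0,-0.32,-0.05],[0,-0.36,-0.05]],"twist":[[0,0,0],[0,0,0],[0,0,0],[0,0,0],[0,0,0]]}'
python3 -m creep '{"translation":[[0,0,0.05],[0,0,0.1],[0,0,0.15],[0,0,0.19],[0,0,0.19]],"twist":[[0,0,0],[0,0,0],[0,0,0],[0,0,0],[0,0,0]]}'
python3 -m creep '{"translation":[[0,0.03,0],[0,0.07,0],[0,0.11,0],[0,0.14,0],[0,0.14,0]],"twist":[[0,0,0],[0,0,0],[0,0,0],[0,0,0],[0,0,0]]}'
```

```text
t: 22.55
tcp_pos: [0.3629, -0.2655, 0.1698]
tcp_rot: [0.727, 0.686, -0.0, -0.001]
ft_force: [-0.3, 0.0, 0.2]
finger_gap: 0.0005
grasp_force: 0.0
t: 23.05
tcp_pos: [0.3644, -0.2652, 0.1303]
tcp_rot: [0.727, 0.687, 0.0, -0.002]
ft_force: [0.2, 0.3, 0.1]
finger_gap: 0.0004
grasp_force: 0.0
t: 23.55
tcp_pos: [0.3939, -0.2679, 0.1323]
tcp_rot: [0.727, 0.687, 0.0, 0.0]
ft_force: [0.5, 0.4, 0.4]
finger_gap: -0.0002
grasp_force: 0.0
```

```bash
python3 -m creep '{"translation":[[0,0.02,0],[0,0.04,0],[0,0.06,0],[0,0.08,0],[0,0.08,0]],"twist":[[0,0,0],[0,0,0],[0,0,0],[0,0,0],[0,0,0]]}'
python3 -m creep '{"translation":[[0,0.015,0],[0,0.03,0],[0,0.045,0],[0,0.06,0],[0,0.07,0]],"twist":[[0,0,0],[0,0,0],[0,0,0],[0,0,0],[0,0,0]]}'
```

```text
t: 24.05
tcp_pos: [0.4092, -0.2688, 0.1321]
tcp_rot: [0.727, 0.687, 0.0, 0.0]
ft_force: [-0.5, 0.1, -0.1]
finger_gap: -0.0001
grasp_force: 0.0
t: 24.55
tcp_pos: [0.423, -0.2695, 0.1321]
tcp_rot: [0.727, 0.687, 0.0, 0.0]
ft_force: [-0.7, 0.0, -0.2]
finger_gap: 0.0
grasp_force: 0.0
```

```bash
python3 -m creep '{"translation":[[0,0.03,-0.01],[0,0.06,-0.02],[0,0.09,-0.03],[0,0.12,-0.05],[0,0.14,-0.06]],"twist":[[0,0,0],[0,0,0],[0,0,0],[0,0,0],[0,0,0]]}'
python3 -m creep '{"translation":[[0,0.03,0],[0,0.07,-0.01],[0,0.11,-0.02],[0,0.15,-0.02],[0,0.18,-0.02]],"twist":[[0,0,0],[0,0,0],[0,0,0],[0,0,0],[0,0,0]]}'
python3 -c "
from h import *
plan(c2w([-.004,.068,.153])[0],-3.24)"
```

```text
t: 25.05
tcp_pos: [0.4514, -0.2712, 0.1446]
tcp_rot: [0.727, 0.687, 0.0, 0.0]
ft_force: [-1.5, 0.4, -0.2]
finger_gap: -0.0001
grasp_force: 0.3
t: 25.55
tcp_pos: [0.4874, -0.2731, 0.1481]
tcp_rot: [0.727, 0.687, 0.0, 0.0]
ft_force: [-1.3, -0.2, 0.0]
finger_gap: -0.0001
grasp_force: 0.4
trans [ 0.005  0.172 -0.024] twist [ 0.     0.    -0.001] tcp [ 0.4874 -0.2731  0.1481] q6 -0.65 f [-1.3 -0.2  0. ]
```

Same behaviour as the left strap now; repeat its arc.

```bash
python3 -m creep '{"translation":[[0.005,0.04,0],[0.005,0.08,-0.01],[0.005,0.12,-0.02],[0.005,0.16,-0.024],[0.005,0.172,-0.024]],"twist":[[0,0,0],[0,0,0],[0,0,0],[0,0,0],[0,0,0]]}'
python3 -m creep '{"translation":[[0,0.035,0.02],[0,0.07,0.04],[0,0.105,0.06],[0,0.14,0.085],[0,0.165,0.105]],"twist":[[0,0,0],[0,0,0],[0,0,0],[0,0,0],[0,0,0]]}'
python3 -m creep '{"translation":[[0,0.03,0.025],[0,0.06,0.05],[0,0.09,0.08],[0,0.115,0.11],[0,0.132,0.14]],"twist":[[0,0,0],[0,0,0],[0,0,0],[0,0,0],[0,0,0]]}'
python3 -c "
from h import *
plan(c2w([-.076,.068,.084])[0],-3.24)"
```

```text
t: 26.05
tcp_pos: [0.5221, -0.2742, 0.1532]
tcp_rot: [0.727, 0.687, 0.0, 0.0]
ft_force: [-1.6, -0.4, -0.1]
finger_gap: 0.0001
grasp_force: 0.3
t: 26.55
tcp_pos: [0.5543, -0.2758, 0.131]
tcp_rot: [0.727, 0.687, -0.0, -0.0]
ft_force: [-1.8, -0.3, 1.6]
finger_gap: -0.0
grasp_force: 0.4
t: 27.05
tcp_pos: [0.5808, -0.2774, 0.1033]
tcp_rot: [0.727, 0.687, -0.0, -0.0]
ft_force: [-1.7, -0.0, 0.1]
finger_gap: -0.0002
grasp_force: 0.5
trans [-0.     0.065  0.097] twist [-0.     0.    -0.001] tcp [ 0.5808 -0.2774  0.1033] q6 -0.56 f [-1.7 -0.   0.1]
```

```bash
python3 -m creep '{"translation":[[0,0.02,0.02],[0,0.04,0.045],[0,0.055,0.07],[0,0.065,0.09],[0,0.065,0.1]],"twist":[[0,0,0],[0,0,0],[0,0,0],[0,0,0],[0,0,0]]}'
python3 -m creep '{"translation":[[0,0,0.01],[0,0,0.02],[0,0,0.03],[0,0,0.04],[0,0,0.045]],"twist":[[0,0,0],[0,0,0],[0,0,0],[0,0,0],[0,0,0]]}'
python3 -m creep '{"translation":[[0,0,0.005],[0,0,0.01],[0,0,0.015],[0,0,0.02],[0,0,0.02]],"twist":[[0,0,0],[0,0,0],[0,0,0],[0,0,0],[0,0,0]]}'
```

```text
t: 27.55
tcp_pos: [0.5932, -0.2782, 0.0838]
tcp_rot: [0.727, 0.687, -0.0, -0.0]
ft_force: [-3.9, 1.1, 7.0]
finger_gap: 0.0001
grasp_force: 3.0
t: 28.05
tcp_pos: [0.594, -0.2784, 0.0772]
tcp_rot: [0.727, 0.687, 0.0, 0.001]
ft_force: [-6.6, 2.8, 16.8]
finger_gap: -0.0004
grasp_force: 8.5
t: 28.55
tcp_pos: [0.5949, -0.2785, 0.0729]
tcp_rot: [0.727, 0.687, 0.001, 0.002]
ft_force: [-0.2, 0.7, 4.1]
finger_gap: -0.0003
grasp_force: 2.6
```

Snapped; press slightly on, ease off and check that the force vanishes at 84 mm.

```bash
python3 -m creep '{"translation":[[0,0,0.005],[0,0,0.01],[0,0,0.015],[0,0,0.02],[0,0,0.02]],"twist":[[0,0,0],[0,0,0],[0,0,0],[0,0,0],[0,0,0]]}'
python3 -m creep '{"translation":[[0,0,-0.01],[0,0,-0.02],[0,0,-0.035],[0,0,-0.05],[0,0,-0.06]],"twist":[[0,0,0],[0,0,0],[0,0,0],[0,0,0],[0,0,0]]}'
python3 -m creep '{"translation":[[0,0,-0.15],[0,0,-0.35],[0,0,-0.55],[0,0,-0.75],[0,0,-0.95]],"twist":[[0,0,0],[0,0,0],[0,0,0],[0,0,0],[0,0,0]]}'
python3 -m creep '{"translation":[[0,-0.2,0],[0,-0.4,0],[0,-0.6,0],[0,-0.8,0],[0,-1,0]],"twist":[[0,0,0],[0,0,0],[0,0,0],[0,0,0],[0,0,0]]}'
python3 - <<'E'
from h import *
a=cv2.imread("pics/top0.png"); im=capture("top")[:,:,::-1]
cv2.imwrite("pics/g.png",im)
# bright button tops expected when shut
g=cv2.cvtColor(im,cv2.COLOR_BGR2GRAY)
for s in(-.068,.068):
    u,v=w2px("top",c2w([-.076,s,.084]))[0].round().astype(int); print(u,v,g[v-4:v+5,u-5:u+6].tolist())
d=cv2.absdiff(a,im).max(2)[160:200,205:270]; print("short caul diff",d.max(),(d>40).sum())
E
```

```text
t: 29.05
tcp_pos: [0.5949, -0.2785, 0.0684]
tcp_rot: [0.727, 0.687, 0.001, 0.002]
ft_force: [-0.1, 0.5, 7.8]
finger_gap: -0.0
grasp_force: 3.6
t: 29.55
tcp_pos: [0.5942, -0.2785, 0.0796]
tcp_rot: [0.727, 0.687, 0.0, 0.001]
ft_force: [1.0, -1.0, 1.8]
finger_gap: -0.0
grasp_force: 1.1
t: 30.05
tcp_pos: [0.5924, -0.2779, 0.2695]
tcp_rot: [0.727, 0.687, -0.0, -0.001]
ft_force: [1.8, -0.4, -0.2]
finger_gap: -0.0001
grasp_force: 0.0
t: 30.55
tcp_pos: [0.3914, -0.266, 0.268]
tcp_rot: [0.727, 0.687, -0.0, -0.001]
ft_force: [-0.5, -0.7, 0.9]
finger_gap: -0.0002
grasp_force: 0.0
408 174 [[173, 158, 156, 167, 177, 176, 160, 151, 169, 175, 178], [189, 129, 136, 185, 197, 199, 187, 182, 170, 129, 134], [154, 126, 169, 196, 204, 194, 195, 209, 182, 132, 143], [97, 131, 199, 191, 180, 179, 190, 202, 172, 152, 170], [82, 120, 200, 185, 157, 188, 202, 198, 160, 150, 169], [73, 116, 170, 181, 196, 202, 211, 208, 177, 151, 171], [85, 86, 143, 192, 207, 189, 198, 192, 147, 148, 175], [82, 59, 93, 145, 170, 174, 158, 134, 128, 171, 180], [101, 73, 62, 69, 101, 120, 90, 105, 157, 182, 177]]
461 178 [[184, 184, 154, 145, 180, 179, 174, 171, 173, 178, 178], [177, 144, 94, 157, 197, 197, 196, 189, 171, 175, 176], [126, 82, 138, 190, 209, 178, 208, 208, 186, 175, 178], [80, 62, 176, 204, 212, 160, 178, 210, 206, 173, 178], [70, 58, 186, 212, 194, 177, 145, 209, 192, 177, 178], [72, 64, 177, 208, 194, 196, 160, 210, 184, 176, 177], [62, 64, 116, 198, 205, 195, 199, 208, 175, 171, 174], [69, 62, 56, 139, 154, 182, 181, 170, 141, 173, 167], [88, 62, 56, 58, 76, 123, 100, 163, 151, 165, 167]]
short caul diff 17 0
```

```bash
python3 -c "
from cell import *
print(finish_job())"
```

```text
the job is handed in; nothing more can be done
None
```

I laid the long caul in the groove resting on both saddles and snapped both straps shut, then handed the job in after about 31 s; my first two pushes on the right strap caught its end at about 20 N and were backed off, and the short caul did not move.

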